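# Shut the draught shield and tare the balance touch-free

### The arm

A 7-joint arm with a two-finger parallel gripper is mounted at the origin on the work surface. World frame = base frame: x ahead of the robot, y to its left, z up, the work surface at z = 0. Lengths are in m, angles in rad, forces in N, time in s.
With the tool pointing down it reaches from about 0.425 to 1.025 m from the base axis. Payload 3.6 kg.
Tool frame: the origin (TCP) lies on the front face of the gripper's body, between the roots of the fingers; the fingertips stand 73 mm ahead of it and the grasp point (between the pads) lies 54 mm ahead of it (grip_depth is the distance from the TCP to the grasp point, in m); z points along the fingers, y is the line along which they close (so a half turn about z gives the same grasp; the last joint's range is limited). The gripper opens to 85 mm and grips with 20 to 120 N. Pads are 22 mm wide; open, the fingers measure 114 mm over their backs; the gripper's body (76 mm by 85 mm) begins 54 mm behind the grasp point. The pads swing forward as they close: fully open they stand 13 mm farther back than shut.
Start: joints at [-0.093, 0.591, 0.048, 1.609, -0.033, 0.943, -0.034], TCP at [0.725, 0, 0.304] pointing down, gripper open.
Joint ranges: [-2.69, 2.69], [-0.47, 2.24], [-1.27, 1.36], [0.19, 2.51], [-1.53, 4.68], [0.08, 2.07], [-3.09, 3.09]. Speed limits (rad/s): [2.57, 2.57, 3.14, 3.14, 3.14, 3.14, 3.14].

### API

Orientations are given as a 3x3 rotation matrix whose columns are the frame's x, y, z axes.
In Python, from workcell import * gives the robot as it stands. The module is installed in compiled form; this text tells all that it offers.
- The arm moves only by the tool carry_out, never from a script. Its argument "steps" is a list of rows, each an object of numbers: "dx", "dy", "dz": the shift along the tool's x, y, z in cm; "ax", "ay", "az": the turn, a rotation vector about the tool's x, y, z in rad; "jaw": the opening, from 0 (shut) to 1 (fully open). In form: [{"dx": .., "dy": .., "dz": .., "ax": .., "ay": .., "az": .., "jaw": ..}, ...]. A call has 1 to 10 rows; each row shifts and turns the commanded pose from where the row before left it, along the tool's axes as they then stand; what a row does not reach is not made up. A row lasts 1/12 s, in which the tool goes at most 41.7 mm and 7.16 degrees, less where a joint would pass 70% of its speed; a pose out of reach is approached as far as the arm can. A call is refused whole if a number of a shift passes 4.17 or a number of a turn 0.125, either way. A call with a gripper value outside its range is refused whole. The fingers move at their own pace and stop on an object; the grip force is fixed at half the most. Time passes only in rows, so rows that do not move let the fingers close. It gives the time, the measured TCP pose, the force, the opening and the grip force at its end, in the units of the state.
- get_state(): the state, without advancing time (a new reading comes with each control period).
- read_camera(name): name is "scene" or "side" or "wrist"; returns a dict with "image" (480x640x3 uint8, red, green, blue), "K" (3x3 intrinsics, pixels), "R" (3x3) and "t" (3): a world point X has camera coordinates R X + t. Camera axes: x right, y down, z forward; pixel columns grow to the right and rows downward; lengths in m; the calibration is good to about 2 mm. The wrist camera is an equidistant fisheye: a pixel r from the principal point sees the ray r / f radians off the axis. A picture is of the moment at which its call begins. There is no depth.
- job_done(): hands the job in; it is judged then, once.
The state is a dict: "t": time; "q": joint angles; "dq": joint speeds; "effort": joint torques, N m; "ee_pos": TCP position; "orientation": TCP orientation; "contact_force": force on the tool from outside, world axes, zero at the start; "wrist_torque": the same for the moment, N m; "finger_gap": finger opening in m; "grip_force": force on a finger pad.
Only numpy, scipy, OpenCV 4.12 (cv2) and the standard library are available. Lean on these libraries where they do the work, as an engineer would, in place of code of your own. Each camera call takes 0.05 s, during which the arm holds its last target. There are 200 camera calls.

### The job

Tare the balance the clean way: gently push the glass lid of its draught shield fully shut by the black handle, without gripping it, then point the fingertips at the green-ringed tare sensor from just above (about 2 cm over the middle of its window) and stay there for two full seconds without touching it. Do not set off or touch the orange-ringed print sensor, and leave the glass beaker on the pan and everything else on the bench as it stands.

Things in the scene. Friction and masses are not known exactly. Their poses are not given: they have to be found in the camera images.
- balance: laboratory balance, 204 mm wide, about 305 mm deep, off-white, fixed; its sloping terminal with the display faces the robot. Origin on the bench under the middle of the housing; x points to the back of the balance, y to its left, z up. On its rear part stands a box of clear glass (draught shield) 180 mm wide and 176 mm deep, centred 55 mm behind the origin; the sliding glass lid that closes it is 186 mm square and its upper face lies 175 mm above the bench.
- lid (a joint): how far the glass lid of the draught shield is slid back, in m: 0 = fully shut (end stop), up to 0.112 = open. The lid slides level along the balance's x axis; it runs with about 1.2 N of friction, stays where it is left and has no latch
- lid_handle (a point): centre of the lid's black handle, an upright bar standing on the lid's front edge: 80 mm wide across the sliding direction (y), 12 mm thick (x), 22 mm tall, from 175 to 197 mm above the bench. x points the way the lid opens (to the back of the balance), y along the bar. Behind the bar the lid is bare flat glass for 165 mm; the bar moves with the lid
- beaker: bystander: empty clear glass weighing beaker, 48 mm across, 56 mm tall, standing loose on the round steel pan inside the draught shield (its rim about 134 mm above the bench); origin at the centre of its underside
- pan (a point): centre of the top of the balance's steel weighing pan, 116 mm across, 78 mm above the bench
- tare_sensor: touch-free TARE sensor of the balance: a separate, loose off-white box 92 x 68 mm and 36 mm high with a GREEN ring (52 mm across) on top round a dark round window 34 mm across; origin at the centre of its underside
- tare_sensor_window (a point): middle of the green-ringed tare sensor's dark window, on its top face 36 mm above the bench; z up. The sensor answers when the fingertips (the point midway between them) stay straight over the window, within 20 mm of its middle sideways and within about 40 mm above it
- print_sensor: touch-free PRINT sensor, not to be set off: same box with an ORANGE ring; origin at the centre of its underside
- print_sensor_window (a point): middle of the orange-ringed print sensor's window, 36 mm above the bench. It is set off by fingertips less than 50 mm above it and within 40 mm sideways; passing higher is harmless
- flask_0: bystander: small clear glass flask, 54 mm across, 73 mm tall, white powder inside, silver foil cap; origin at the centre of its underside
- flask_1: bystander: small clear glass flask, 54 mm across, 73 mm tall, white powder inside, silver foil cap; origin at the centre of its underside
- flask_2: bystander: small clear glass flask, 54 mm across, 73 mm tall, white powder inside, silver foil cap; origin at the centre of its underside
- dish_0: bystander: closed clear Petri dish with tan agar, 92 mm across, 15 mm high, lying flat; origin at the centre of its underside
- dish_1: bystander: closed clear Petri dish with tan agar, 92 mm across, 15 mm high, lying flat; origin at the centre of its underside
- spatula: bystander: steel weighing spatula lying flat, 155 mm long, 18 mm wide, 4 mm thick; origin on the bench under its middle
Things that resemble listed ones, but are neither listed nor needed, are in the scene too. Leave any purple or turquoise look-alike of the tare_sensor alone.

How it is judged:
On the way, in this order (a step that is already met when the one before it is completed fails the run):
1. the draught-shield lid is pushed fully shut (value of joint lid below 0.004 m), for 0.2 s.
2. with the lid shut and nothing touching balance or sensor, the fingertips dwell just above the tare sensor's window (value of joint lid below 0.004 m and horizontal distance between the grasp point and tare_sensor_window below 0.022 m and z of the grasp point in the frame of tare_sensor_window between 0.008 and 0.065 m and contact force between each of the fingers, the arm and balance below 0.2 N), for 1.8 s.
At the end, for the whole second after the job is handed in: the lid is within 4 mm of its end stop, the beaker stands upright on the pan, both sensors are within 5 mm and the other loose things within 15 mm of where they stood (value of joint lid below 0.004 m and angle between beaker's own z axis and vertical below 0.1 rad and distance between beaker and pan below 0.03 m and distance of each of tare_sensor, print_sensor from where it was at the start of the episode below 0.005 m and distance of each of flask_0, flask_1, flask_2, dish_0, dish_1, spatula from where it was at the start of the episode below 0.015 m); the robot touches nothing.
It fails at once if a touch-free sensor is touched (contact force between any of the fingers, the arm and tare_sensor above 0.4 N or contact force between any of the fingers, the arm and print_sensor above 0.4 N).
It fails at once if the print sensor is set off: fingertips held close above it (horizontal distance between the grasp point and print_sensor_window below 0.035 m and z of the grasp point in the frame of print_sensor_window below 0.065 m).
It fails at once if the lid is handled roughly: its handle pinched from both sides, slammed (faster than 0.35 m/s), or the balance pushed with more than 40 N ((contact force between the fingers and lid_c1 above 1 N and contact force between the fingers and lid_c3 above 1 N) or velocity of joint lid below -0.35 m/s or contact force between any of the fingers, the arm and balance above 40 N).
It fails at once if the beaker is touched, shifted or tipped (contact force between any of the fingers, the arm and beaker above 0.4 N or distance of beaker from where it was at the start of the episode above 0.01 m or angle between beaker's own z axis and vertical above 0.15 rad).
It fails at once if a sensor or another loose thing is lifted or shoved away (distance of any of flask_0, flask_1, flask_2, dish_0, dish_1, spatula, tare_sensor, print_sensor from where it was at the start of the episode above 0.015 m).
It also fails if it takes over 48 s, if anything falls off the work surface, if the arm or the gripper's body presses on something with over 40 N, if the wrist force passes 120 N, or if a joint passes its speed limit or range.

## Working session

There is one attempt and no reset: what is moved stays moved. The work goes in short steps, Python scripts to look and compute and a tool call to move; the robot and the scene stay as the last step left them, time stands still between calls to the robot, and variables do not carry over. Pictures are saved under pics/ and viewed, at most 10 in all, crops included, and the job is handed in when it is done.

Besides the shell and the picture viewer there is one more tool, called after "Request:" as name([rows], argument=value, ...), one row to a line, values as JSON. carry_out: Moves the arm, as the interface text tells. Its arguments: {"type":"object","properties":{"steps":{"type":"array","items":{"type":"object","properties":{"dx":{"type":"number"},"dy":{"type":"number"},"dz":{"type":"number"},"ax":{"type":"number"},"ay":{"type":"number"},"az":{"type":"number"},"jaw":{"type":"number"}}}}},"required":["steps"]}

```bash
mkdir -p pics; python3 - <<'E'
from workcell import *
import cv2,numpy as np,pickle
d={}
for n in("scene","side","wrist"):
    c=read_camera(n);d[n]=c
    cv2.imwrite(f"pics/{n}0.png",c["image"][:,:,::-1])
    print(n,c["K"].round(1).tolist(),c["R"].round(3).tolist(),c["t"].round(3).tolist())
pickle.dump(d,open("cams0.pkl","wb"))
s=get_state();print(s["t"],s["ee_pos"],s["orientation"],s["finger_gap"])
E
```

```text
scene [[525.6, 0.0, 314.3], [0.0, 525.6, 248.7], [0.0, 0.0, 1.0]] [[0.603, 0.798, -0.002], [0.67, -0.508, -0.541], [-0.433, 0.325, -0.841]] [-0.316, -0.278, 1.714]
side [[601.9, 0.0, 330.2], [0.0, 601.9, 232.4], [0.0, 0.0, 1.0]] [[-0.805, -0.593, 0.016], [-0.383, 0.499, -0.778], [0.453, -0.632, -0.628]] [0.455, 0.3, 1.361]
wrist [[371.6, 0.0, 322.7], [0.0, 371.6, 236.8], [0.0, 0.0, 1.0]] [[1.0, 0.0, -0.002], [0.001, -0.956, 0.295], [-0.002, -0.295, -0.956]] [-0.723, -0.038, 0.381]
0.15 [ 7.24480870e-01 -1.27929400e-05  3.02980903e-01] [[-1.15325947e-05  9.99998429e-01 -1.77243998e-03]
 [ 9.99999997e-01  1.13912683e-05 -7.97455886e-05]
 [-7.97252730e-05 -1.77244089e-03 -9.99998426e-01]] 0.08514308868192302
```

View pics/scene0.png

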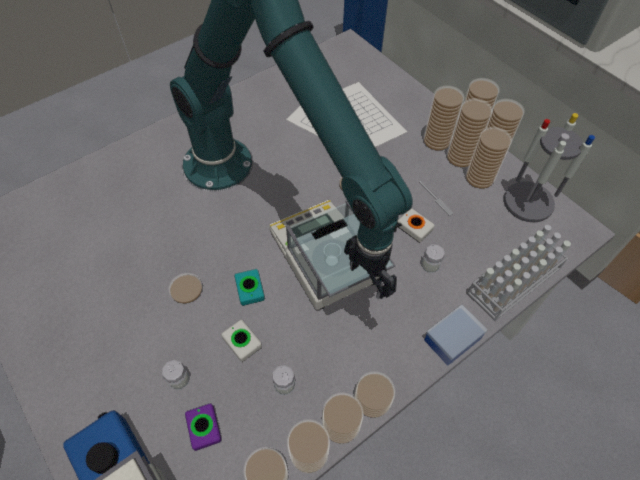

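View pics/side0.png

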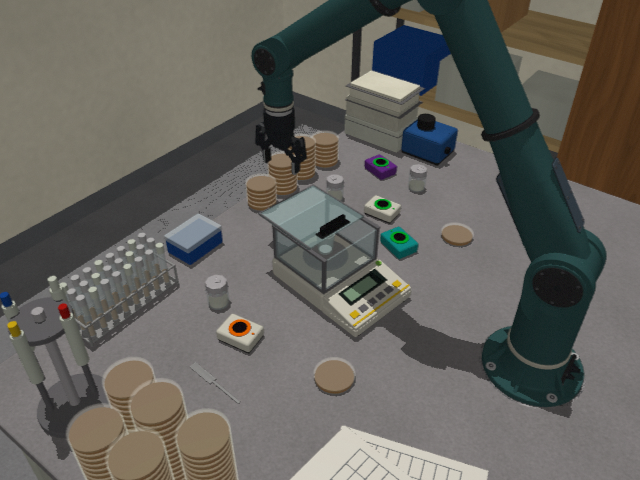

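View pics/wrist0.png

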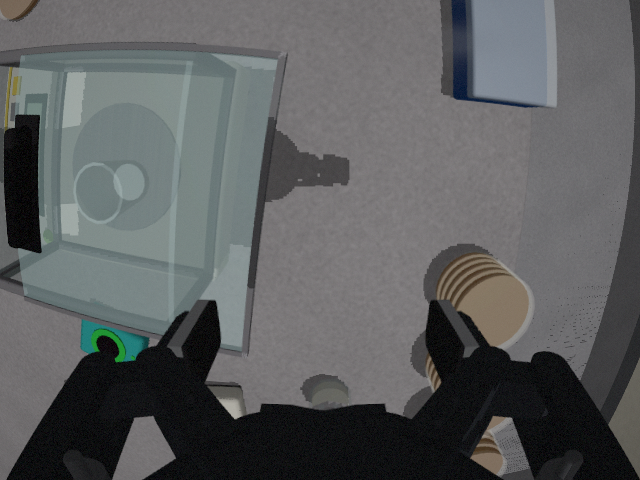

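The scene image shows the lid handle at about (330,228), the green-ringed off-white tare box at (240,340), the orange print box at (416,222), and teal and purple decoys. The side image shows the handle at (333,226), tare at (383,205) and print at (240,328). In the wrist image the handle runs from (22,115) to (25,250).

```bash
cat > h.py <<'E'
import cv2,numpy as np
def ray(c,p,fish=False):
    K=c["K"];v=np.array([(p[0]-K[0,2])/K[0,0],(p[1]-K[1,2])/K[1,1]])
    if fish:
        r=np.hypot(*v);d=np.r_[v/r*np.sin(r),np.cos(r)]
    else:d=np.r_[v,1]
    return -c["R"].T@c["t"],c["R"].T@d
def onz(c,p,z,fish=False):
    o,d=ray(c,p,fish);return o+d*(z-o[2])/d[2]
def blobs(m,amin=20):
    n,l,s,ce=cv2.connectedComponentsWithStats(m.astype(np.uint8))
    return [(ce[i],s[i],l==i) for i in range(1,n) if s[i][4]>=amin]
E
python3 - <<'E'
import pickle;from h import *
d=pickle.load(open("cams0.pkl","rb"))
for n in("scene","side"):
    c=d[n];hsv=cv2.cvtColor(c["image"],cv2.COLOR_RGB2HSV);H,S,V=cv2.split(hsv)
    for nm,m in(("green",(H>50)&(H<72)&(S>170)&(V>90)),("orange",(H>3)&(H<18)&(S>200)&(V>120))):
        for ce,s,mm in blobs(m):
            (x,y),ax,a=cv2.fitEllipse(np.argwhere(mm)[:,::-1].astype(np.int32)) if 0 else cv2.fitEllipse(max(cv2.findContours(mm.astype(np.uint8),0,2)[0],key=len))
            print(n,nm,s[:5],(round(x),round(y)),onz(c,(x,y),.036).round(4))
for n,(x,y) in(("scene",(330,228)),("side",(333,226)),("wrist",(22,185))):
    c=d[n];dark=(c["image"].max(2)<30)
    w=np.zeros_like(dark);r=(22,35) if n!="wrist" else (80,30)
    w[max(0,y-r[0]):y+r[0],max(0,x-r[1]):x+r[1]]=1
    for ce,s,mm in blobs(dark&(w>0),60):
        b=cv2.boxPoints(cv2.minAreaRect(np.argwhere(mm)[:,::-1].astype(np.float32)))
        print(n,s,ce.round(1),"box",b.round(0).tolist(),[onz(c,q,.197,n=="wrist").round(3).tolist() for q in b],onz(c,ce,.186,n=="wrist").round(4))
    big=cv2.resize(c["image"][max(0,y-90):y+90,max(0,x-100):x+100],None,fx=3,fy=3,interpolation=2)[:,:,::-1]
    cv2.imwrite(f"pics/z_{n}.png",big)
a,b=cv2.imread("pics/z_scene.png"),cv2.imread("pics/z_side.png")
cv2.imwrite("pics/z2.png",cv2.resize(np.hstack([a[:,:540],b[:,:540]]),(800,400)))
E
```

```text
scene green [240 276  18  16 124] (248, 284) [ 0.4552 -0.1728  0.036 ]
scene green [232 330  18  17 114] (240, 338) [ 0.5749 -0.2755  0.036 ]
scene green [191 415  21  21 190] (201, 425) [ 0.7036 -0.4663  0.036 ]
scene orange [408 216  16  12  66] (416, 222) [0.5774 0.3336 0.036 ]
side green [373 158  15   8  52] (380, 162) [ 0.7037 -0.4616  0.036 ]
side green [375 199  16  10  69] (382, 204) [ 0.5749 -0.2719  0.036 ]
side green [391 232  17  11  83] (399, 237) [ 0.4554 -0.1696  0.036 ]
side orange [229 320  22  16 148] (239, 327) [0.5773 0.3374 0.036 ]
scene [353 206  12  20 129] [359.8 213.4] box [[353.0, 206.0], [364.0, 206.0], [364.0, 225.0], [353.0, 225.0]] [[0.511, 0.137, 0.197], [0.528, 0.16, 0.197], [0.575, 0.121, 0.197], [0.558, 0.098, 0.197]] [0.5347 0.1415 0.186 ]
scene [313 221  32  17 220] [328.3 228.7] box [[312.0, 232.0], [342.0, 218.0], [345.0, 225.0], [315.0, 239.0]] [[0.512, 0.002, 0.197], [0.525, 0.089, 0.197], [0.546, 0.082, 0.197], [0.533, -0.004, 0.197]] [0.5234 0.046  0.186 ]
scene [346 240  13  10  61] [350.7 245.4] box [[346.0, 240.0], [358.0, 240.0], [358.0, 249.0], [346.0, 249.0]] [[0.583, 0.055, 0.197], [0.601, 0.079, 0.197], [0.622, 0.062, 0.197], [0.604, 0.038, 0.197]] [0.5975 0.0594 0.186 ]
side [316 215  33  23 312] [332.2 226. ] box [[314.0, 231.0], [343.0, 213.0], [349.0, 222.0], [319.0, 239.0]] [[0.535, 0.11, 0.197], [0.52, 0.012, 0.197], [0.49, 0.033, 0.197], [0.506, 0.128, 0.197]] [0.52  0.058 0.186]
wrist [   4  115   37  138 4337] [ 22. 183.] box [[3.0, 115.0], [39.0, 115.0], [40.0, 252.0], [4.0, 252.0]] [[0.525, 0.101, 0.197], [0.559, 0.096, 0.197], [0.544, 0.012, 0.197], [0.506, 0.011, 0.197]] [0.5268 0.0554 0.186 ]
```

View pics/z2.png

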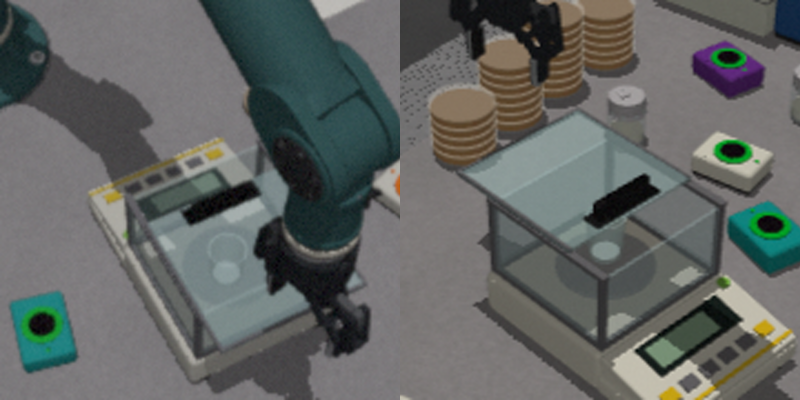

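The crop shows the black bar standing on the lid, partly open. The shield's front rim runs roughly from side pixel (326,260) to (379,228), so the closing direction is towards the robot.

```bash
python3 - <<'E'
import pickle;from h import *
d=pickle.load(open("cams0.pkl","rb"))
for p in((326,260),(379,228)):print(onz(d["side"],p,.169).round(3))
a,b=[onz(d["side"],p,.169) for p in((326,260),(379,228))]
m=(a+b)/2;u=(a-b)[:2]/np.linalg.norm((a-b)[:2]);print(u,np.linalg.norm(a-b),m)
E
```

```text
[0.47  0.15  0.169]
[ 0.437 -0.023  0.169]
[0.18466733 0.98280109] 0.17575802410568972 [0.45348301 0.06359373 0.169     ]
```

Request:
carry_out([
  {"dy":-3,"az":0.075,"jaw":0},
  {"dy":-3,"az":0.075,"jaw":0},
  {"dy":-3,"dx":1.5,"jaw":0},
  {"dy":-3,"dx":1.5,"jaw":0},
  {"dy":-3,"dx":1.5,"jaw":0},
  {"jaw":0},
  {"jaw":0},
  {"jaw":0},
])

```text
invalid input
```

Request:
carry_out([
  {"dx":0,"dy":-3,"dz":0,"ax":0,"ay":0,"az":0.085,"jaw":0},
  {"dx":0,"dy":-3,"dz":0,"ax":0,"ay":0,"az":0.085,"jaw":0},
  {"dx":1,"dy":-3,"dz":0,"ax":0,"ay":0,"az":0,"jaw":0},
  {"dx":1,"dy":-3,"dz":0,"ax":0,"ay":0,"az":0,"jaw":0},
  {"dx":0,"dy":-3,"dz":0,"ax":0,"ay":0,"az":0,"jaw":0},
  {"dx":0,"dy":0,"dz":0,"ax":0,"ay":0,"az":0,"jaw":0},
  {"dx":0,"dy":0,"dz":0,"ax":0,"ay":0,"az":0,"jaw":0},
  {"dx":0,"dy":0,"dz":0,"ax":0,"ay":0,"az":0,"jaw":0},
])

```text
t: 0.82
ee_pos: [0.5805, 0.0373, 0.3042]
orientation: [[0.169, 0.986, 0.002], [0.986, -0.169, -0.0], [0.0, 0.002, -1.0]]
contact_force: [0.0, 0.3, 0.3]
finger_gap: -0.0
grip_force: 0.0
```

Request:
carry_out([
  {"dx":0.7,"dy":0,"dz":1.5,"ax":0,"ay":0,"az":0,"jaw":0},
  {"dx":0,"dy":0,"dz":1.5,"ax":0,"ay":0,"az":0,"jaw":0},
  {"dx":0,"dy":0,"dz":1,"ax":0,"ay":0,"az":0,"jaw":0},
  {"dx":0,"dy":0,"dz":0.7,"ax":0,"ay":0,"az":0,"jaw":0},
  {"dx":0,"dy":0,"dz":0,"ax":0,"ay":0,"az":0,"jaw":0},
])

```text
t: 1.23
ee_pos: [0.5809, 0.0437, 0.2552]
orientation: [[0.17, 0.985, -0.003], [0.985, -0.17, -0.001], [-0.001, -0.002, -1.0]]
contact_force: [-0.2, -1.5, 0.5]
finger_gap: -0.0002
grip_force: 0.0
```

```bash
python3 - <<'E'
from workcell import *
import cv2,numpy as np
w=read_camera("wrist")["image"];s=read_camera("side")["image"][140:320,230:430]
cv2.imwrite("pics/b.png",np.hstack([cv2.resize(w,(400,300)),cv2.resize(s,(333,300),interpolation=2)])[:,:,::-1])
E
```

```text
(no output)
```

View pics/b.png

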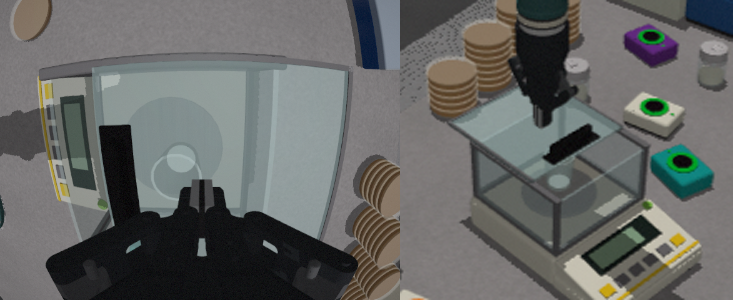

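The wrist half shows the closed fingertips at about (200,185), behind the bar at (118,170). The side half confirms they sit over the glass behind the handle, so I pull towards the robot.

Request:
carry_out([
  {"dx":0,"dy":-0.8,"dz":0,"ax":0,"ay":0,"az":0,"jaw":0},
  {"dx":0,"dy":-0.8,"dz":0,"ax":0,"ay":0,"az":0,"jaw":0},
  {"dx":0,"dy":-0.8,"dz":0,"ax":0,"ay":0,"az":0,"jaw":0},
  {"dx":0,"dy":-0.6,"dz":0,"ax":0,"ay":0,"az":0,"jaw":0},
  {"dx":0,"dy":-0.5,"dz":0,"ax":0,"ay":0,"az":0,"jaw":0},
  {"dx":0,"dy":-0.5,"dz":0,"ax":0,"ay":0,"az":0,"jaw":0},
  {"dx":0,"dy":-0.5,"dz":0,"ax":0,"ay":0,"az":0,"jaw":0},
  {"dx":0,"dy":-0.5,"dz":0,"ax":0,"ay":0,"az":0,"jaw":0},
])

```text
t: 2.0
ee_pos: [0.532, 0.0529, 0.2573]
orientation: [[0.169, 0.986, 0.002], [0.986, -0.169, -0.0], [0.0, 0.002, -1.0]]
contact_force: [2.7, -0.7, 1.3]
finger_gap: 0.0001
grip_force: 0.7
```

Request:
carry_out([
  {"dx":0,"dy":-0.5,"dz":0,"ax":0,"ay":0,"az":0,"jaw":0},
  {"dx":0,"dy":-0.5,"dz":0,"ax":0,"ay":0,"az":0,"jaw":0},
  {"dx":0,"dy":-0.5,"dz":0,"ax":0,"ay":0,"az":0,"jaw":0},
  {"dx":0,"dy":-0.5,"dz":0,"ax":0,"ay":0,"az":0,"jaw":0},
  {"dx":0,"dy":-0.5,"dz":0,"ax":0,"ay":0,"az":0,"jaw":0},
  {"dx":0,"dy":-0.5,"dz":0,"ax":0,"ay":0,"az":0,"jaw":0},
  {"dx":0,"dy":-0.5,"dz":0,"ax":0,"ay":0,"az":0,"jaw":0},
  {"dx":0,"dy":-0.5,"dz":0,"ax":0,"ay":0,"az":0,"jaw":0},
])

```text
t: 2.67
ee_pos: [0.4919, 0.0597, 0.257]
orientation: [[0.169, 0.986, 0.0], [0.986, -0.169, -0.0], [0.0, 0.0, -1.0]]
contact_force: [1.9, -1.3, 3.3]
finger_gap: -0.0
grip_force: 1.1
```

Still sliding; I go on in smaller steps.

Request:
carry_out([
  {"dx":0,"dy":-0.3,"dz":0,"ax":0,"ay":0,"az":0,"jaw":0},
  {"dx":0,"dy":-0.3,"dz":0,"ax":0,"ay":0,"az":0,"jaw":0},
  {"dx":0,"dy":-0.3,"dz":0,"ax":0,"ay":0,"az":0,"jaw":0},
  {"dx":0,"dy":-0.3,"dz":0,"ax":0,"ay":0,"az":0,"jaw":0},
])

```text
t: 3.0
ee_pos: [0.4877, 0.061, 0.2587]
orientation: [[0.17, 0.985, 0.019], [0.985, -0.17, 0.001], [0.004, 0.019, -1.0]]
contact_force: [16.3, -4.3, -3.6]
finger_gap: 0.0
grip_force: 6.8
```

```bash
python3 - <<'E'
from workcell import *
import cv2,numpy as np
w=read_camera("wrist")["image"];s=read_camera("side")["image"][170:320,260:430]
cv2.imwrite("pics/c.png",np.hstack([cv2.resize(w,(400,300)),cv2.resize(s,(340,300),interpolation=2)])[:,:,::-1])
print(get_state()["contact_force"])
E
```

```text
[13.68248177 -2.48996872 -3.82321561]
```

View pics/c.png

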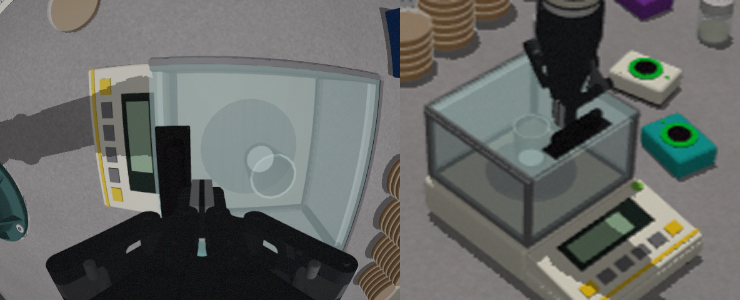

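The force rose to about 15 N and motion stopped. The side half shows the lid flush with the glass box at the back and the handle at the front rim, so it is shut. I back off and rise.

Request:
carry_out([
  {"dx":0,"dy":0,"dz":0,"ax":0,"ay":0,"az":0,"jaw":0},
  {"dx":0,"dy":0,"dz":0,"ax":0,"ay":0,"az":0,"jaw":0},
  {"dx":0,"dy":1,"dz":0,"ax":0,"ay":0,"az":0,"jaw":0},
  {"dx":0,"dy":1,"dz":0,"ax":0,"ay":0,"az":0,"jaw":0},
  {"dx":0,"dy":1,"dz":0,"ax":0,"ay":0,"az":0,"jaw":0},
  {"dx":0,"dy":0,"dz":-3,"ax":0,"ay":0,"az":0,"jaw":0},
  {"dx":0,"dy":0,"dz":-3,"ax":0,"ay":0,"az":0,"jaw":0},
  {"dx":0,"dy":0,"dz":-2,"ax":0,"ay":0,"az":0,"jaw":0},
  {"dx":0,"dy":0,"dz":0,"ax":0,"ay":0,"az":0,"jaw":0},
])

```text
t: 3.85
ee_pos: [0.5118, 0.0569, 0.3403]
orientation: [[0.169, 0.986, 0.006], [0.986, -0.169, 0.002], [0.003, 0.005, -1.0]]
contact_force: [1.0, -0.3, -0.5]
finger_gap: -0.0001
grip_force: 0.0
```

```bash
python3 - <<'E'
from workcell import *
from h import *
S={n:read_camera(n) for n in("scene","side","wrist")}
s=get_state();R=s["orientation"]
for n in("scene","side"):
    H,Sa,V=cv2.split(cv2.cvtColor(S[n]["image"],cv2.COLOR_RGB2HSV))
    for ce,st,mm in blobs((H>50)&(H<72)&(Sa>170)&(V>90),40):
        (x,y),_,_=cv2.fitEllipse(max(cv2.findContours(mm.astype(np.uint8),0,2)[0],key=len));print(n,onz(S[n],(x,y),.036).round(4))
dv=np.array([.575,-.2737,.128+.1])-s["ee_pos"]
print(s["ee_pos"],s["contact_force"],"tool cm to 10cm above dwell",(R.T@dv*100).round(2))
w=S["wrist"]["image"];q=S["side"]["image"][170:320,260:430]
cv2.imwrite("pics/d.png",np.hstack([cv2.resize(w,(400,300)),cv2.resize(q,(340,300),interpolation=2)])[:,:,::-1])
E
```

```text
scene [ 0.4552 -0.1727  0.036 ]
scene [ 0.5749 -0.2756  0.036 ]
scene [ 0.7035 -0.4662  0.036 ]
side [ 0.7037 -0.4616  0.036 ]
side [ 0.5749 -0.2719  0.036 ]
side [ 0.4554 -0.1696  0.036 ]
[0.50908571 0.05663822 0.3359104 ] [0.69716424 0.53250631 0.41209292] tool cm to 10cm above dwell [-31.44  12.1   10.78]
```

View pics/d.png

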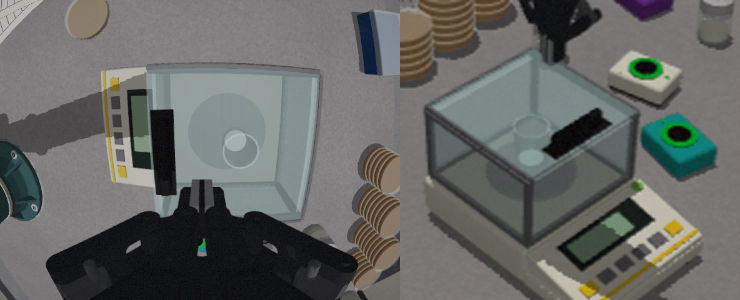

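The lid is shut: the bar sits along the front rim in both halves, at wrist (163,150) and side (577,135). I now cross high over to the tare sensor.

Request:
carry_out([
  {"dx":-3.1,"dy":1.2,"dz":0,"ax":0,"ay":0,"az":0,"jaw":0},
  {"dx":-3.1,"dy":1.2,"dz":0,"ax":0,"ay":0,"az":0,"jaw":0},
  {"dx":-3.1,"dy":1.2,"dz":0,"ax":0,"ay":0,"az":0,"jaw":0},
  {"dx":-3.1,"dy":1.2,"dz":0,"ax":0,"ay":0,"az":0,"jaw":0},
  {"dx":-3.1,"dy":1.2,"dz":0,"ax":0,"ay":0,"az":0,"jaw":0},
  {"dx":-3.1,"dy":1.2,"dz":0,"ax":0,"ay":0,"az":0,"jaw":0},
  {"dx":-3.1,"dy":1.2,"dz":0,"ax":0,"ay":0,"az":0,"jaw":0},
  {"dx":-3.1,"dy":1.2,"dz":0,"ax":0,"ay":0,"az":0,"jaw":0},
  {"dx":-3.1,"dy":1.2,"dz":0,"ax":0,"ay":0,"az":0,"jaw":0},
  {"dx":-3.1,"dy":1.2,"dz":0,"ax":0,"ay":0,"az":0,"jaw":0},
])

```text
t: 4.83
ee_pos: [0.5749, -0.2702, 0.3344]
orientation: [[0.169, 0.986, -0.005], [0.986, -0.169, 0.002], [0.001, -0.005, -1.0]]
contact_force: [0.6, -0.1, -0.6]
finger_gap: 0.0004
grip_force: 0.0
```

Request:
carry_out([
  {"dx":0,"dy":0,"dz":3,"ax":0,"ay":0,"az":0,"jaw":0},
  {"dx":0,"dy":0,"dz":3,"ax":0,"ay":0,"az":0,"jaw":0},
  {"dx":0,"dy":0,"dz":3,"ax":0,"ay":0,"az":0,"jaw":0},
  {"dx":0,"dy":0,"dz":0,"ax":0,"ay":0,"az":0,"jaw":0},
  {"dx":0,"dy":0,"dz":0,"ax":0,"ay":0,"az":0,"jaw":0},
])

```text
t: 5.25
ee_pos: [0.574, -0.2683, 0.2438]
orientation: [[0.169, 0.986, -0.007], [0.986, -0.169, 0.003], [0.002, -0.008, -1.0]]
contact_force: [0.5, 0.7, 0.2]
finger_gap: 0.0003
grip_force: 0.0
```

Request:
carry_out([
  {"dx":-0.6,"dy":0,"dz":2.5,"ax":0,"ay":0,"az":0,"jaw":0},
  {"dx":0,"dy":0,"dz":2.5,"ax":0,"ay":0,"az":0,"jaw":0},
  {"dx":0,"dy":0,"dz":2.5,"ax":0,"ay":0,"az":0,"jaw":0},
  {"dx":0,"dy":0,"dz":2,"ax":0,"ay":0,"az":0,"jaw":0},
  {"dx":0,"dy":0,"dz":1,"ax":0,"ay":0,"az":0,"jaw":0},
  {"dx":0,"dy":0,"dz":0.7,"ax":0,"ay":0,"az":0,"jaw":0},
  {"dx":0,"dy":0,"dz":0,"ax":0,"ay":0,"az":0,"jaw":0},
  {"dx":0,"dy":0,"dz":0,"ax":0,"ay":0,"az":0,"jaw":0},
])

```text
t: 5.92
ee_pos: [0.5756, -0.2755, 0.136]
orientation: [[0.169, 0.986, 0.002], [0.986, -0.169, -0.001], [-0.0, 0.002, -1.0]]
contact_force: [-0.3, -0.8, 0.2]
finger_gap: 0.0003
grip_force: 0.0
```

```bash
python3 - <<'E'
from workcell import *
import cv2,numpy as np
w=read_camera("wrist")["image"];s=read_camera("side")["image"][130:280,300:470]
cv2.imwrite("pics/e.png",np.hstack([cv2.resize(w,(400,300)),cv2.resize(s,(340,300),interpolation=2)])[:,:,::-1])
print(get_state()["ee_pos"])
E
```

```text
[ 0.57580133 -0.27564275  0.13649757]
```

View pics/e.png

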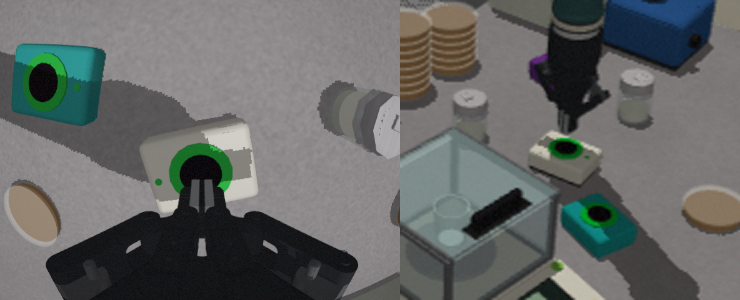

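The fingertips hang centred over the green-ringed off-white box, at wrist (202,180) and side (567,125). I lower by 1 cm and dwell.

Request:
carry_out([
  {"dx":0,"dy":0,"dz":0.5,"ax":0,"ay":0,"az":0,"jaw":0},
  {"dx":0.1,"dy":0,"dz":0.5,"ax":0,"ay":0,"az":0,"jaw":0},
  {"dx":0,"dy":0,"dz":0,"jaw":0,"ax":0,"ay":0,"az":0},
  {"dx":0,"dy":0,"dz":0,"jaw":0,"ax":0,"ay":0,"az":0},
  {"dx":0,"dy":0,"dz":0,"jaw":0,"ax":0,"ay":0,"az":0},
  {"dx":0,"dy":0,"dz":0,"jaw":0,"ax":0,"ay":0,"az":0},
  {"dx":0,"dy":0,"dz":0,"jaw":0,"ax":0,"ay":0,"az":0},
  {"dx":0,"dy":0,"dz":0,"jaw":0,"ax":0,"ay":0,"az":0},
  {"dx":0,"dy":0,"dz":0,"jaw":0,"ax":0,"ay":0,"az":0},
  {"dx":0,"dy":0,"dz":0,"jaw":0,"ax":0,"ay":0,"az":0},
])

```text
t: 6.85
ee_pos: [0.575, -0.2743, 0.125]
orientation: [[0.169, 0.986, 0.0], [0.986, -0.169, -0.0], [-0.0, 0.0, -1.0]]
contact_force: [-1.1, -0.4, 1.1]
finger_gap: -0.0003
grip_force: 0.0
```

Request:
carry_out([
  {"dx":0,"dy":0,"dz":0,"jaw":0,"ax":0,"ay":0,"az":0},
  {"dx":0,"dy":0,"dz":0,"jaw":0,"ax":0,"ay":0,"az":0},
  {"dx":0,"dy":0,"dz":0,"jaw":0,"ax":0,"ay":0,"az":0},
  {"dx":0,"dy":0,"dz":0,"jaw":0,"ax":0,"ay":0,"az":0},
  {"dx":0,"dy":0,"dz":0,"jaw":0,"ax":0,"ay":0,"az":0},
  {"dx":0,"dy":0,"dz":0,"jaw":0,"ax":0,"ay":0,"az":0},
  {"dx":0,"dy":0,"dz":0,"jaw":0,"ax":0,"ay":0,"az":0},
  {"dx":0,"dy":0,"dz":0,"jaw":0,"ax":0,"ay":0,"az":0},
  {"dx":0,"dy":0,"dz":0,"jaw":0,"ax":0,"ay":0,"az":0},
  {"dx":0,"dy":0,"dz":0,"jaw":0,"ax":0,"ay":0,"az":0},
])

```text
t: 7.68
ee_pos: [0.575, -0.2742, 0.1249]
orientation: [[0.169, 0.986, 0.0], [0.986, -0.169, -0.0], [-0.0, 0.0, -1.0]]
contact_force: [-0.2, -0.6, -0.7]
finger_gap: -0.0001
grip_force: 0.0
```

Request:
carry_out([
  {"dx":0,"dy":0,"dz":0,"jaw":0,"ax":0,"ay":0,"az":0},
  {"dx":0,"dy":0,"dz":0,"jaw":0,"ax":0,"ay":0,"az":0},
  {"dx":0,"dy":0,"dz":0,"jaw":0,"ax":0,"ay":0,"az":0},
  {"dx":0,"dy":0,"dz":0,"jaw":0,"ax":0,"ay":0,"az":0},
  {"dx":0,"dy":0,"dz":0,"jaw":0,"ax":0,"ay":0,"az":0},
  {"dx":0,"dy":0,"dz":0,"jaw":0,"ax":0,"ay":0,"az":0},
  {"dx":0,"dy":0,"dz":0,"jaw":0,"ax":0,"ay":0,"az":0},
  {"dx":0,"dy":0,"dz":0,"jaw":0,"ax":0,"ay":0,"az":0},
  {"dx":0,"dy":0,"dz":0,"jaw":0,"ax":0,"ay":0,"az":0},
  {"dx":0,"dy":0,"dz":0,"jaw":0,"ax":0,"ay":0,"az":0},
])

```text
t: 8.52
ee_pos: [0.575, -0.2742, 0.1249]
orientation: [[0.169, 0.986, -0.0], [0.986, -0.169, -0.0], [-0.0, -0.0, -1.0]]
contact_force: [1.3, -0.2, 0.1]
finger_gap: 0.0
grip_force: 0.0
```

Request:
carry_out([
  {"dx":0,"dy":0,"dz":-2,"jaw":0,"ax":0,"ay":0,"az":0},
  {"dx":0,"dy":0,"dz":-3,"jaw":0,"ax":0,"ay":0,"az":0},
  {"dx":0,"dy":0,"dz":-3,"jaw":0,"ax":0,"ay":0,"az":0},
  {"dx":0,"dy":0,"dz":-2,"jaw":0,"ax":0,"ay":0,"az":0},
  {"dx":0,"dy":0,"dz":0,"jaw":0,"ax":0,"ay":0,"az":0},
  {"dx":0,"dy":0,"dz":0,"jaw":0,"ax":0,"ay":0,"az":0},
  {"dx":0,"dy":0,"dz":0,"jaw":0,"ax":0,"ay":0,"az":0},
])

```text
t: 9.1
ee_pos: [0.5745, -0.2739, 0.2243]
orientation: [[0.169, 0.986, -0.001], [0.986, -0.169, 0.001], [0.0, -0.001, -1.0]]
contact_force: [0.2, 0.4, -0.9]
finger_gap: -0.0
grip_force: 0.0
```

```bash
python3 -c "
from workcell import *
print(job_done())"
```

```text
the job is handed in; nothing more can be done
None
```

I pushed the lid shut by its handle without gripping it, held the fingertips about 1.6 cm over the tare window for more than 2 s, withdrew, and handed the job in at about 9 s; no verdict was returned.

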